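# Set a phone to the scribed line on the bonding plate and weight it down

### The job

The phone lying askew on the aluminium bonding plate has fresh glue under its glass: with light pressure slide it, without lifting it, until its long side is pressed flush against the plate's raised fence; then, still keeping it pressed lightly against the fence, slide it along until its leading short edge meets the scribed line across the plate, and stop there without overrunning it. Then gently set the steel hold-down weight on the middle of the phone's glass and let go, leaving the phone flush and on the line and the other things on the bench alone.

Things in the scene. Friction and masses are not known exactly. Their poses are not given: they have to be found in the camera images.
- plate: Bonding plate, bright aluminium, 170 x 340 x 12 mm, fixed level on levelling feet, its underside 3 to 8 mm above the bench; place, height and yaw vary. Origin: centre of its underside (top face 12 mm above it). x: across, from the open side near the robot to the fence; y: along the fence, towards the scribed line. Smooth: friction of the phone on plate and fence is about 0.16 (may be 0.1 to 0.24).
- fence: Raised steel fence fixed on the plate's far side: a straight bar 340 mm long, 12 mm wide, 6 mm high above the plate's top face, lower than the phone. Origin: middle of the foot of the face that looks to the open side (65 mm from the plate's centre, on its top face); same axes as the plate. Pressing the phone lightly against it means 3 to 6 N.
- line (a point): Point on the scribed line: a dark straight line 1.2 mm wide, level with the plate's top face, square to the fence, across the whole plate and over the fence, 110 mm along +y from the plate's centre. This point lies where the middle of the phone's leading edge must come, 36 mm from the fence. Same axes as the plate. Nothing stops the phone at the line.
- phone: The phone to set: black, 72 mm wide (x), 150 mm long (y), 9 mm thick, corner radius 9 mm, 0.18 kg, flat on the plate, glass up (it gives 0.5 mm at 10 N). Origin: centre of its underside. Starts 15-40 mm short of the fence and 40-110 mm of the line, up to 0.15 rad askew; its +x long side faces the fence, its +y short edge the line. Bears at most 25 N from fingers or weight, 8 N from the fence.
- lead_edge (a point): Middle of the phone's leading (+y) short edge, at its underside; it must come to the line.
- fence_side (a point): Middle of the phone's long (+x) side, at its underside; it must come to the fence. Fingertips rub on the glass with over three times the friction of the plate: pressed on its middle with some 10 N they drag the phone along, and slip on it if the fence holds it too hard.
- weight: Steel hold-down weight, about 0.33 kg, rubber-soled block 42 x 62 x 18 mm with an upright round knob of 16 mm diameter standing from 18 to 48 mm height. Stands on the bench on the left or right of the plate. Origin: centre of its underside, z up.
- bottle: Bystander: white plastic bottle, 44 mm diameter, 85 mm tall, upright on the bench, on the other side of the plate from the weight. Origin: centre of its underside.
- bin: Bystander: black open parts bin, 100 x 130 x 45 mm, far left of the plate. Origin: centre of its underside.
- driver: Bystander: small screwdriver, 150 mm long, lying to the far right of the plate.
- spare_phone: Bystander: another phone of the same kind lying on the bench beyond the plate. Origin: centre of its underside.
Not all that is in view belongs to the job. Leave any orange or turquoise look-alike of the weight alone.

How it is judged:
On the way, in this order (a step that is already met when the one before it is completed fails the run):
1. the phone is pressed with more than 2 N against the fence, its long side flush with it (within 1.5 mm and 0.02 rad), for 0.4 s (contact force between phone and fence above 2 N and x of fence_side in the frame of fence above -0.0015 m and angle between the y axis of phone and the y axis of plate, either way round below 0.02 rad), for 0.4 s.
2. the phone's leading edge is on the line (within 2 mm) while the phone is still pressed flush against the fence (more than 2 N), for 0.3 s (all of step 1 and y of lead_edge in the frame of line between -0.002 and 0.002 m), for 0.3 s.
At the end, for the whole second after the job is handed in: The phone lies flat on the plate, its leading edge within 2 mm of the scribed line, its long side flush with the fence (within 1.5 mm at the middle and 0.02 rad); the weight stands upright on its glass within 15 mm of the phone's centre; both are released and at rest (y of lead_edge in the frame of line between -0.002 and 0.002 m and x of fence_side in the frame of fence above -0.0015 m and angle between the y axis of phone and the y axis of plate, either way round below 0.02 rad and z of phone in the frame of plate below 0.014 m and horizontal distance between weight and phone below 0.015 m and angle between weight's own z axis and vertical below 0.05 rad and z of weight in the frame of phone between 0.007 and 0.011 m and linear speed of each of weight, phone below 0.01 m/s); the robot touches nothing.
It fails at once if the phone is forced against the fence with more than 8 N (contact force between phone and fence above 8 N).
It fails at once if the fingers or the weight press or strike the phone with more than 25 N (contact force between any of the fingers, weight and phone above 25 N).
It fails at once if the leading edge overruns the line by more than 4 mm (y of lead_edge in the frame of line above 0.004 m).
It fails at once if the phone is lifted more than 8 mm off the plate (z of phone in the frame of plate above 0.02 m).
It fails at once if the bottle, bin, screwdriver or spare phone is moved by more than 15 mm (distance of any of bottle, bin, driver, spare_phone from where it was at the start of the episode above 0.015 m).
It also fails if it takes over 72 s, if anything falls off the work surface, if the arm or the gripper's body presses on something with over 40 N, if the wrist force passes 120 N, or if a joint passes its speed limit or range.

### The arm

A 6-joint arm with a two-finger parallel gripper is mounted at the origin on the work surface. World frame = base frame: x ahead of the robot, y to its left, z up, the work surface at z = 0. Lengths are in m, angles in rad, forces in N, time in s.
With the tool pointing down it reaches from about 0.325 to 0.9 m from the base axis. Payload 6.1 kg.
Tool frame: the origin (TCP) lies at the very end of the fingers, on their centre line; the grasp point (between the pads) lies env.pinch_z behind it (env.pinch_z is the distance from the TCP to the grasp point, in m); z points along the fingers, y is the line along which they close (so a half turn about z gives the same grasp; the last joint's range is limited). The gripper opens to 85 mm and grips with 20 to 120 N. Pads are 22 mm wide; open, the fingers measure 114 mm over their backs; the gripper's body (76 mm by 85 mm) begins 54 mm behind the grasp point. The pads swing forward as they close: fully open they stand 13 mm farther back than shut.
Start: joints at [-1.415, 0.22, 1.526, -0, 1.395, -0.126], TCP at [0.174, -0.6, 0.193] pointing down, gripper open.
Joint ranges: [-2.98, 2.98], [-0.91, 2.08], [0.09, 2.57], [-1.24, 4.39], [0.2, 2.65], [-2.68, 2.68]. Speed limits (rad/s): [2.57, 2.57, 3.01, 3.14, 3.14, 3.14].

### API

Orientations are given as a unit quaternion [x, y, z, w].
In Python, from workcell import readout, optics, env gives the robot as it stands.
- The arm moves only by the shell command python3 -m creep 'ROWS' [FORCE]. ROWS is a JSON object of lists of equal length, an entry for each row: "slide": the shift along the world's x, y, z in m, a list of three; "dr": the turn, a rotation vector about the world's x, y, z in degrees, a list of three; "grip": the finger opening in m, from 0 to 0.0854. A call has 1 to 10 rows; each row shifts and turns the commanded pose from where the row before left it; what a row does not reach is not made up. A row lasts 1/8 s, in which the tool goes at most 62.5 mm and 10.7 degrees, less where a joint would pass 70% of its speed; a pose out of reach is approached as far as the arm can. A call with a gripper value outside its range is refused whole. The fingers move at their own pace and stop on an object; FORCE is the grip in N (left out, the last holds). Time passes only in rows, so rows that do not move let the fingers close. It gives the time, the measured TCP pose, the force, the opening and the grip force at its end, in the units of the state.
- readout.state(): the state, without advancing time (a new reading comes with each control period).
- optics.get_image(name): name is "scene" or "top" or "wrist"; returns the picture (384x512x3 uint8, red, green, blue); there is no depth.
- optics.camera_params(name): a dict with "fovy" (degrees; the focal length in pixels is half the picture's height over the tangent of half this angle, whatever the lens; pixels are square), "cx", "cy" (the principal point, pixels), "k1" (the pictures are not rectified: a ray, as slopes to the right and down, at radius r is drawn at 1 + k1 r^2 times it, then the intrinsics apply), "world_to_cam" (4x4, takes a point from world to camera coordinates). Camera axes: x right, y up, looking along -z (the intrinsics and any distortion apply to the point x, -y, -z); pixel columns grow to the right and rows downward; lengths in m; the calibration is good to about 2 mm. A picture is of the moment at which its call begins: read the wrist's pose just before it. camera_params takes no time and is no camera call; for the wrist camera it gives the pose at the moment of the call.
- env.sign_off(): hands the job in; it is judged then, once.
The state is a dict: "t": time; "joint_pos": joint angles; "dq": joint speeds; "tau": joint torques, N m; "ee_pos": TCP position; "eef_rot": TCP orientation; "ft_force": force on the tool from outside, world axes, zero at the start; "wrist_torque": the same for the moment, N m; "gripper_width": opening from 0.0 (shut) to 1.0 (fully open); "finger_force": force on a finger pad.
Only numpy, scipy, OpenCV 4.12 (cv2) and the standard library are available. Lean on these libraries where they do the work, as an engineer would, in place of code of your own. Each camera call takes 0.05 s, during which the arm holds its last target. There are 200 camera calls.

## Working session

There is one attempt and no reset: what is moved stays moved. The work goes in short steps, Python scripts to look and compute and a shell command to move; the robot and the scene stay as the last step left them, time stands still between calls to the robot, and variables do not carry over. Pictures are saved under pics/ and viewed, at most 10 in all, crops included, and the job is handed in when it is done.

```bash
ls; mkdir -p pics; cat > h.py <<'E'
import numpy as np, cv2
from workcell import readout, optics, env
def KD(p):
    f=192/np.tan(np.radians(p['fovy'])/2)
    return np.array([[f,0,p['cx']],[0,f,p['cy']],[0,0,1.]]), np.array([p['k1'],0,0,0,0.])
def rays(p,px):
    K,D=KD(p); u=cv2.undistortPoints(np.array(px,float).reshape(-1,1,2),K,D).reshape(-1,2)
    W=np.array(p['world_to_cam']); R=W[:3,:3]; o=-R.T@W[:3,3]
    d=np.c_[u[:,0],-u[:,1],-np.ones(len(u))]@R
    return o,d
def onz(p,px,z):
    o,d=rays(p,px); return o+d*((z-o[2])/d[:,2:])
def proj(p,X):
    K,D=KD(p); W=np.array(p['world_to_cam']); c=np.atleast_2d(X)@W[:3,:3].T+W[:3,3]
    c=c*[1,-1,-1]; return cv2.projectPoints(c,np.zeros(3),np.zeros(3),K,D)[0].reshape(-1,2)
def snap(n,f=None):
    p=optics.camera_params(n); im=np.array(optics.get_image(n))
    if f: cv2.imwrite('pics/'+f,im[:,:,::-1])
    return p,im
E
python3 - <<'E'
from h import *
a=[snap(n,n+'0.png')for n in('scene','top')]
for p,_ in a: print(p)
s=readout.state(); print(s, env.pinch_z)
E
```

```text
pics
{'fovy': 53.83683372519401, 'cx': 252.51559356707193, 'cy': 191.65962979600496, 'k1': -0.06797136570838902, 'world_to_cam': array([[ 0.58688845,  0.80953561, -0.01463011, -0.32389811],
       [-0.58077794,  0.43349865,  0.68903984,  0.24278593],
       [ 0.56414442, -0.39589268,  0.72457578, -1.58183737],
       [ 0.        ,  0.        ,  0.        ,  1.        ]])}
{'fovy': 55.24577454236251, 'cx': 255.0879939326007, 'cy': 193.91603597981975, 'k1': -0.0253467559672113, 'world_to_cam': array([[-0.02735155, -0.99958323,  0.0092341 ,  0.02955208],
       [ 0.9949272 , -0.02632723,  0.09709143, -0.53922641],
       [-0.09680785,  0.01184286,  0.99523263, -0.93103735],
       [ 0.        ,  0.        ,  0.        ,  1.        ]])}
{'t': 0.1, 'joint_pos': array([-1.41510638e+00,  2.21166208e-01,  1.52749514e+00, -2.74598079e-06,
        1.39471210e+00, -1.26105949e-01]), 'dq': array([-0.00116249, -0.00276135, -0.00209314,  0.00013586,  0.00029948,
        0.00020974]), 'tau': array([ 9.31231189e-04, -4.98243892e+01, -3.90546548e+01, -2.19988260e-04,
        5.65857787e-03,  1.06064456e-05]), 'ee_pos': array([ 0.17369619, -0.59973727,  0.1918978 ]), 'eef_rot': array([ 9.90089868e-01,  1.40432407e-01, -1.45216417e-05, -8.90277646e-04]), 'ft_force': array([-0.1585822 ,  0.91571369,  0.08579664]), 'wrist_torque': array([-0.03184428, -0.00478253, -0.00769865]), 'finger_force': 0.0, 'gripper_width': 1.0030858530288214} 0.0187
```

View pics/top0.png

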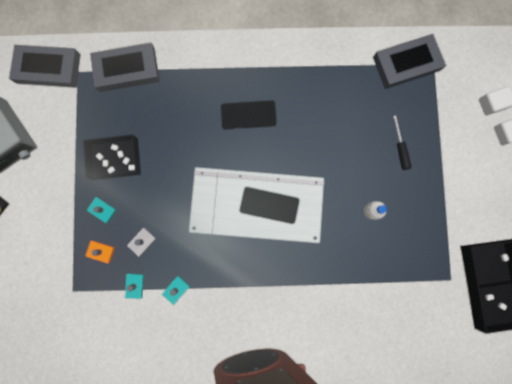

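View pics/scene0.png

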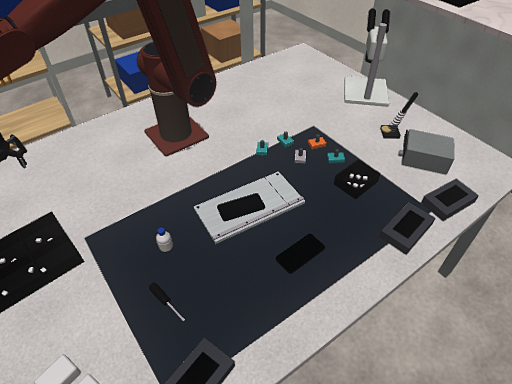

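The top view shows the plate at (190-324, 168-243), with the fence along its upper edge, the scribed line at column ~216 and the phone at (270,205). There are five weight-like blocks: turquoise (101,210), (134,286) and (176,290), orange (99,252), and bare grey (141,242). The grey one fits "steel", so I'll confirm it in a crop.

```bash
python3 - <<'E'
from h import *
p=optics.camera_params('top'); im=cv2.imread('pics/top0.png'); g=cv2.cvtColor(im,cv2.COLOR_BGR2GRAY)
c=im[190:305,75:205]; cv2.imwrite('pics/crop.png',cv2.resize(c,None,fx=4.5,fy=4.5,interpolation=cv2.INTER_CUBIC))
def box(m,x0,y0,x1,y1):
    z=np.zeros_like(m); z[y0:y1,x0:x1]=m[y0:y1,x0:x1]
    k=max(cv2.findContours(z,cv2.RETR_EXTERNAL,cv2.CHAIN_APPROX_NONE)[0],key=cv2.contourArea)
    return k,cv2.boxPoints(cv2.minAreaRect(k))
br=((g>120)*255).astype('uint8'); dk=((g<100)*255).astype('uint8')
def rep(n,b,z):
    P=onz(p,b,z); e=[np.linalg.norm(P[i]-P[(i+1)%4]) for i in range(4)]
    i=int(np.argmax(e[:2])); d=P[i+1]-P[i]; d=d if d[1]>0 else -d
    print(n,b.round(1).tolist(),'ctr',P.mean(0).round(4),'sides',np.round(e[:2],4),'yaw of y axis',np.arctan2(-d[0],d[1]).round(4))
k,b=box(br,180,160,335,250); rep('plate',b,.018)
k,b=box(dk,225,180,310,230); rep('phone',b,.027)
k,b=box(br,120,222,163,262); rep('weight',b,.012)
E
```

```text
plate [[185.89999389648438, 247.6999969482422], [192.1999969482422, 166.0], [325.0, 176.1999969482422], [318.70001220703125, 257.8999938964844]] ctr [0.4942 0.0152 0.018 ] sides [0.2147 0.353 ] yaw of y axis -0.1035
phone [[239.60000610351562, 211.39999389648438], [244.89999389648438, 186.89999389648438], [298.79998779296875, 198.39999389648438], [293.5, 223.0]] ctr [ 0.5101 -0.0208  0.027 ] sides [0.0654 0.1437] yaw of y axis -0.2387
weight [[126.0, 245.1999969482422], [142.89999389648438, 226.39999389648438], [155.5, 237.8000030517578], [138.60000610351562, 256.5]] ctr [0.4243 0.3171 0.012 ] sides [0.0651 0.0449] yaw of y axis 0.824
```

View pics/crop.png

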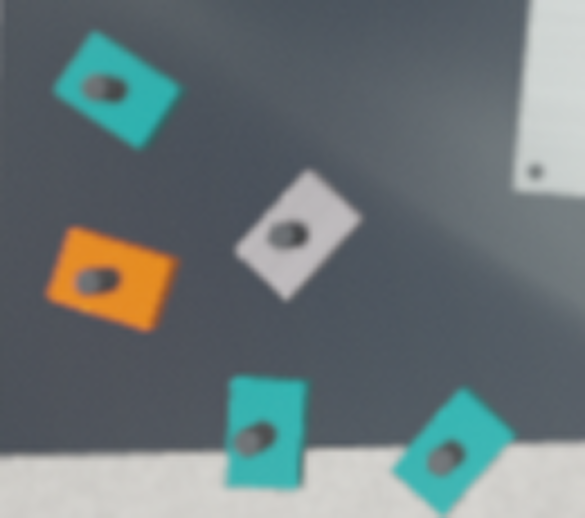

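The crop confirms it: the bare grey block (141,242 in the full picture) is the steel weight, and the others are turquoise or orange. Next I'll move above the phone with the fingers shut.

```bash
python3 -m creep '{"slide":[[0.024,0.05,0.012],[0.024,0.05,0.012],[0.024,0.05,0.012],[0.024,0.05,0.012],[0.024,0.05,0.012],[0.024,0.05,0.012],[0.024,0.05,0.0],[0.024,0.05,0.0],[0.024,0.05,0.0],[0.024,0.05,0.0]],"dr":[[0,0,-2.2],[0,0,-2.2],[0,0,-2.2],[0,0,-2.2],[0,0,-2.2],[0,0,-2.2],[0,0,-2.2],[0,0,-2.2],[0,0,-2.2],[0,0,-2.2]],"grip":[0,0,0,0,0,0,0,0,0,0]}' 20
python3 -m creep '{"slide":[[0.02,0.05,0.0],[0,0.0,0.0],[0,0,0]],"dr":[[0,0,0],[0,0,0],[0,0,0]],"grip":[0,0,0]}'
python3 - <<'E'
from h import *
s=readout.state(); p,im=snap('wrist','w0.png')
print(s['ee_pos'],s['eef_rot'],s['ft_force']); W=p['world_to_cam']; print(-W[:3,:3].T@W[:3,3], -W[2,:3], p['fovy'])
E
```

```text
t: 1.35
ee_pos: [0.4141, -0.0986, 0.2647]
eef_rot: [0.999, -0.052, 0.0, 0.0]
ft_force: [1.2, -1.2, 0.2]
gripper_width: -0.002
finger_force: 0.0
t: 1.72
ee_pos: [0.4335, -0.0504, 0.2645]
eef_rot: [0.999, -0.051, -0.0, 0.0]
ft_force: [0.2, 0.8, -0.2]
gripper_width: -0.0
finger_force: 0.0
[ 0.43345826 -0.05041365  0.26453287] [ 9.98722256e-01 -5.05333905e-02 -4.54730305e-04  1.61284672e-04] [ 0.17308213  0.78498164 -0.22696317]
[ 0.50150034 -0.05698041  0.44572676] [-0.27076771  0.02811364 -0.9622341 ] 60.92151201669546
```

View pics/w0.png

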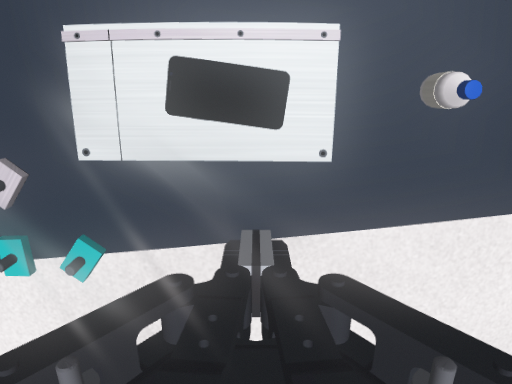

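The wrist picture shows the plate's open edge at row ~160, the fence foot at row ~40, the scribed line from (112,40) to (121,160), and the phone at (166-290, 56-129). I'll fit these.

```bash
cat > m.py <<'E'
from h import *
def fit(pts):
    v=cv2.fitLine(np.float32(pts),cv2.DIST_HUBER,0,.01,.01).ravel(); return v[2:],v[:2]
def isect(a,b):
    t=np.linalg.solve(np.c_[a[1],-b[1]],b[0]-a[0]); return a[0]+a[1]*t[0]
def edge(g,p,A,B,n,half=5):
    """subpixel points of strongest gradient across pixel segments at world pts A->B; half in px"""
    a,b=proj(p,A)[0],proj(p,B)[0]; d=(b-a)/np.linalg.norm(b-a); nn=np.array([-d[1],d[0]]); out=[]
    s=np.arange(-half,half+.01,.25)
    for t in np.linspace(.06,.94,n):
        q=a+(b-a)*t+s[:,None]*nn
        v=cv2.remap(g,np.float32(q[:,:1]),np.float32(q[:,1:]),cv2.INTER_LINEAR).ravel()
        v=cv2.GaussianBlur(v.reshape(1,-1),(9,1),1).ravel(); k=np.abs(np.gradient(v)); 
        i=k.argmax(); 
        if k[i]>3: out.append(q[i])
    return np.array(out)
def plateframe(c,yaw,z):
    ey=np.array([-np.sin(yaw),np.cos(yaw),0]); ex=np.array([np.cos(yaw),np.sin(yaw),0])
    return lambda x,y,h=0: np.array([c[0],c[1],z])+ex*x+ey*y+[0,0,h]
def phone(g,p,zt,roi,thr=90):
    m=np.zeros_like(g); x0,y0,x1,y1=roi; m[y0:y1,x0:x1]=(g[y0:y1,x0:x1]<thr)*255
    k=max(cv2.findContours(m,cv2.RETR_EXTERNAL,cv2.CHAIN_APPROX_NONE)[0],key=cv2.contourArea)
    P=onz(p,k.reshape(-1,2),zt)[:,:2]; r=cv2.minAreaRect(np.float32(P*1000)); b=cv2.boxPoints(r)/1000
    e=[np.linalg.norm(b[i]-b[(i+1)%4]) for i in range(2)]; i=int(np.argmax(e)); d=b[i+1]-b[i]; d=d if d[1]>0 else -d
    return np.array(r[0])/1000, np.round(e,4), np.arctan2(-d[0],d[1])
E
cat > m1.py <<'E'
from m import *
p=optics.camera_params('wrist'); g=cv2.cvtColor(cv2.imread('pics/w0.png'),cv2.COLOR_BGR2GRAY)
def L(x0,y0,x1,y1,n=40,half=4):
    a=np.array([x0,y0.__float__()]);b=np.array([x1,float(y1)]);d=(b-a)/np.linalg.norm(b-a);nn=np.array([-d[1],d[0]]);s=np.arange(-half,half+.01,.25);o=[]
    for t in np.linspace(.05,.95,n):
        q=a+(b-a)*t+s[:,None]*nn
        v=cv2.remap(g,np.float32(q[:,:1]),np.float32(q[:,1:]),cv2.INTER_LINEAR).ravel().astype(float)
        k=np.abs(np.gradient(cv2.GaussianBlur(v.reshape(1,-1),(9,1),1).ravel())); o.append(q[k.argmax()])
    return np.array(o)
S={'open':L(78,160,331,161),'left':L(68,55,78,155),'right':L(339,45,332,155),'fence':L(70,41,338,40,half=3),'line':L(112,50,121,158,half=4)}
for z in(.015,.0175,.020):
    print('z',z); W={k:fit(onz(p,v,z)[:,:2]) for k,v in S.items()}
    for k,(c,d) in W.items():
        d=d if (d[1]>0 if k in('open','fence') else d[0]>0) else -d
        print(k,c.round(4),'yaw',round(np.arctan2(-d[0],d[1]) if k in('open','fence') else np.arctan2(d[1],d[0]),4))
    a,b=isect(W['open'],W['left']),isect(W['open'],W['right']); print('corners',a.round(4),b.round(4),'len',np.linalg.norm(a-b))
    nrm=lambda w,q:abs(w[1][0]*(q-w[0])[1]-w[1][1]*(q-w[0])[0])
    print('open-fence dist',nrm(W['open'],W['fence'][0]),'line from +y end',nrm(W['left'],W['line'][0]))
    print('phone',phone(g,p,z+.009,(150,50,305,140)))
E
python3 m1.py
```

```text
z 0.015
open [ 0.4254 -0.0039] yaw -0.1092
left [0.5149 0.1846] yaw -0.1096
right [ 0.4864 -0.1584] yaw -0.1063
fence [ 0.577  -0.0121] yaw -0.1106
line [0.5101 0.1234] yaw -0.109
corners [0.4469 0.1921] [ 0.4094 -0.1502] len 0.3443385
open-fence dist 0.15162192 line from +y end 0.06135032
phone (array([ 0.51166998, -0.0219021 ]), array([0.0712, 0.1493], dtype=float32), np.float32(-0.23929574))
z 0.0175
open [ 0.4258 -0.0042] yaw -0.1092
left [0.5148 0.1832] yaw -0.1096
right [ 0.4865 -0.1578] yaw -0.1063
fence [ 0.5766 -0.0124] yaw -0.1106
line [0.51   0.1224] yaw -0.109
corners [0.4472 0.1907] [ 0.4099 -0.1496] len 0.3423404
open-fence dist 0.1507421 line from +y end 0.060994297
phone (array([ 0.51160913, -0.02211423]), array([0.0707, 0.1484], dtype=float32), np.float32(-0.2392958))
z 0.02
open [ 0.4263 -0.0045] yaw -0.1092
left [0.5147 0.1818] yaw -0.1096
right [ 0.4866 -0.1572] yaw -0.1063
fence [ 0.5762 -0.0126] yaw -0.1106
line [0.51   0.1213] yaw -0.109
corners [0.4475 0.1892] [ 0.4104 -0.1491] len 0.3403422
open-fence dist 0.14986226 line from +y end 0.0606383
phone (array([ 0.51154825, -0.02232634]), array([0.0703, 0.1475], dtype=float32), np.float32(-0.23929572))
```

```bash
python3 -m creep '{"slide":[[0.013,0.005,-0.037],[0.013,0.005,-0.037],[0.013,0.005,-0.037],[0.013,0.005,-0.037],[0.013,0.004,-0.037],[0.013,0.004,-0.037],[0,0,-0.005],[0,0,0],[0,0,0]],"dr":[[0,0,0],[0,0,0],[0,0,0],[0,0,0],[0,0,0],[0,0,0],[0,0,0],[0,0,0],[0,0,0]],"grip":[0,0,0,0,0,0,0,0,0]}'
python3 - <<'E'
from h import *
for i in range(6): s=readout.state(); p,im=snap('wrist','w1.png'); print(s['ft_force'].round(2),s['ee_pos'].round(4))
E
```

```text
t: 2.9
ee_pos: [0.5128, -0.0232, 0.0397]
eef_rot: [0.999, -0.052, 0.001, 0.0]
ft_force: [0.3, -0.4, 0.5]
gripper_width: -0.002
finger_force: 0.0
[ 0.33 -0.39  0.46] [ 0.5128 -0.0232  0.0397]
[ 0.41 -0.69 -0.64] [ 0.5129 -0.0231  0.0398]
[ 0.17  0.53 -0.1 ] [ 0.5128 -0.0229  0.0396]
[ 0.27 -0.05  0.98] [ 0.5127 -0.0227  0.0394]
[-0.39 -0.11  0.08] [ 0.5125 -0.0226  0.0392]
[-0.35 -0.31 -0.78] [ 0.5123 -0.0225  0.0389]
```

```bash
cat > r.py <<'E'
from h import *
F=[];P=[]
for i in range(5): optics.get_image('wrist'); s=readout.state(); F.append(s['ft_force']); P.append(s['ee_pos'])
print('t',round(s['t'],2),'F',np.mean(F,0).round(2),'P',np.mean(P,0).round(4))
E
python3 -m creep '{"slide":[[0,0,-0.0025],[0,0,-0.0025],[0,0,-0.0025],[0,0,-0.001],[0,0,-0.001],[0,0,0]],"dr":[[0,0,0],[0,0,0],[0,0,0],[0,0,0],[0,0,0],[0,0,0]],"grip":[0,0,0,0,0,0]}';python3 r.py
python3 -m creep '{"slide":[[0,0,-0.001],[0,0,-0.0005],[0,0,0]],"dr":[[0,0,0],[0,0,0],[0,0,0]],"grip":[0,0,0]}';python3 r.py
```

```text
t: 3.95
ee_pos: [0.5118, -0.0223, 0.0283]
eef_rot: [0.999, -0.051, -0.0, -0.0]
ft_force: [1.5, 0.1, 1.0]
gripper_width: -0.0
finger_force: 0.0
t 4.2 F [-0.43 -0.22  0.28] P [ 0.5119 -0.0224  0.0285]
t: 4.58
ee_pos: [0.5117, -0.0223, 0.0268]
eef_rot: [0.999, -0.051, -0.0, -0.0]
ft_force: [-0.3, -0.2, -0.9]
gripper_width: 0.001
finger_force: 0.0
t 4.83 F [0.12 0.12 0.25] P [ 0.5118 -0.0223  0.0269]
```

```bash
python3 -m creep '{"slide":[[0,0,-0.0005],[0,0,-0.0005],[0,0,0]],"dr":[[0,0,0],[0,0,0],[0,0,0]],"grip":[0,0,0]}';python3 r.py

```

```text
t: 5.2
ee_pos: [0.5117, -0.0223, 0.0258]
eef_rot: [0.999, -0.051, -0.0, -0.0]
ft_force: [-0.2, 0.5, -0.1]
gripper_width: -0.002
finger_force: 0.0
t 5.45 F [-0.04 -0.05 -0.06] P [ 0.5118 -0.0223  0.0259]
```

```bash
for i in 1 2; do python3 -m creep '{"slide":[[0,0,-0.0005],[0,0,0]],"dr":[[0,0,0],[0,0,0]],"grip":[0,0]}' >/dev/null;python3 r.py; done

```

```text
t 5.95 F [-0.05  0.08  0.2 ] P [ 0.5118 -0.0223  0.0254]
t 6.45 F [0.07 0.06 0.21] P [ 0.5118 -0.0223  0.0249]
```

```bash
for i in 1 2 3; do python3 -m creep '{"slide":[[0,0,-0.0004],[0,0,0]],"dr":[[0,0,0],[0,0,0]],"grip":[0,0]}' >/dev/null;python3 r.py; done

```

```text
t 6.95 F [-0.37  0.11  0.09] P [ 0.5118 -0.0223  0.0245]
t 7.45 F [-0.1  -0.34 -0.02] P [ 0.5118 -0.0223  0.0241]
t 7.95 F [-0.14  0.02  0.41] P [ 0.5118 -0.0223  0.0237]
```

```bash
for i in 1 2 3; do python3 -m creep '{"slide":[[0,0,-0.0004],[0,0,0]],"dr":[[0,0,0],[0,0,0]],"grip":[0,0]}' >/dev/null;python3 r.py; done

```

```text
t 8.45 F [-0.35 -0.16 -0.45] P [ 0.5118 -0.0223  0.0233]
t 8.95 F [-0.22  0.01 -0.  ] P [ 0.5118 -0.0223  0.0229]
t 9.45 F [ 0.45 -0.1   0.03] P [ 0.5118 -0.0223  0.0225]
```

```bash
python3 - <<'E'
from h import *
p,im=snap('scene'); im=im[170:250,170:330]; cv2.imwrite('pics/s1.png',cv2.resize(im,None,fx=4,fy=4,interpolation=cv2.INTER_CUBIC)[:,:,::-1])
E
```

```text
(no output)
```

View pics/s1.png

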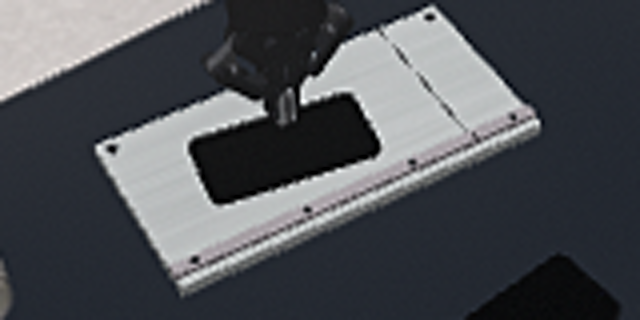

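```bash
python3 - <<'E'
from h import *
s=readout.state(); P=s['ee_pos']
p=optics.camera_params('scene'); q=proj(p,np.array([P,P+[0,0,.02],P+[0,0,.04],P+[-.03,0,0]])); print(q, ((q-[170,170])*4))
p,im=snap('wrist','w2.png'); print(proj(p,P), s['eef_rot'],s['gripper_width'])
E
```

```text
[[240.00645291 206.16675052]
 [239.77300436 202.17819408]
 [239.53427733 198.09586366]
 [234.99052685 200.84859652]] [[280.02581162 144.6670021 ]
 [279.09201742 128.71277634]
 [278.13710933 112.38345464]
 [259.96210741 123.39438606]]
[[256.42950768 217.6117829 ]] [ 9.98693634e-01 -5.10981957e-02  2.73124176e-06 -1.55075160e-05] -0.00291300447074144
```

View pics/w2.png

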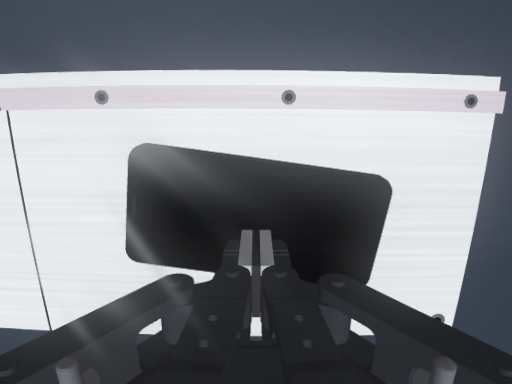

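The wrist picture has the visible finger ends at row ~230, with the TCP projecting to row 218 over the phone. No contact shows yet, so I'll keep feeling downwards.

```bash
python3 - <<'E'
import cv2
for f in('w0','w2'):
    im=cv2.imread(f'pics/{f}.png'); print(f,[im[r,250].tolist() for r in range(206,240,3)])
E
for i in 1 2 3; do python3 -m creep '{"slide":[[0,0,-0.0005],[0,0,0]],"dr":[[0,0,0],[0,0,0]],"grip":[0,0]}' >/dev/null;python3 r.py; done

```

```text
w0 [[92, 81, 74], [89, 79, 72], [89, 78, 71], [89, 77, 71], [87, 75, 70], [86, 74, 68], [85, 74, 68], [86, 75, 69], [110, 105, 103], [116, 112, 110], [116, 111, 109], [116, 112, 110]]
w2 [[43, 41, 40], [42, 40, 39], [37, 34, 32], [37, 36, 34], [31, 30, 28], [32, 29, 28], [28, 27, 26], [30, 28, 27], [102, 96, 95], [112, 106, 104], [112, 106, 104], [112, 106, 104]]
t 10.05 F [-0.51  0.08 -0.11] P [ 0.5118 -0.0223  0.022 ]
t 10.55 F [-0.25 -0.21  0.03] P [ 0.5118 -0.0223  0.0215]
t 11.05 F [0.53 0.06 0.07] P [ 0.5118 -0.0223  0.021 ]
```

```bash
python3 - <<'E'
from h import *
s=readout.state(); P=s['ee_pos']; print(P)
p=optics.camera_params('wrist')
for dx in(-.011,-.005,0,.005,.011): print(dx,[(h,proj(p,P+[dx,0,h])[0].round(0).tolist()) for h in(0,.005,.01,.015,.02,.03)])
p,im=snap('scene'); cv2.imwrite('pics/s2.png',cv2.resize(im[175:225,215:275],None,fx=10,fy=10,interpolation=cv2.INTER_CUBIC)[:,:,::-1])
for h in(0,.005,.01,.015,.02,.03): print(h,((proj(p,P+[0,0,h])-[215,175])*10).round(0))
E
```

```text
[ 0.51178373 -0.02231618  0.02099152]
-0.011 [(0, [258.0, 235.0]), (0.005, [258.0, 238.0]), (0.01, [258.0, 242.0]), (0.015, [258.0, 246.0]), (0.02, [258.0, 250.0]), (0.03, [259.0, 258.0])]
-0.005 [(0, [257.0, 225.0]), (0.005, [257.0, 229.0]), (0.01, [257.0, 232.0]), (0.015, [257.0, 236.0]), (0.02, [257.0, 239.0]), (0.03, [257.0, 248.0])]
0 [(0, [256.0, 218.0]), (0.005, [256.0, 221.0]), (0.01, [256.0, 224.0]), (0.015, [256.0, 227.0]), (0.02, [256.0, 231.0]), (0.03, [256.0, 239.0])]
0.005 [(0, [256.0, 210.0]), (0.005, [255.0, 213.0]), (0.01, [255.0, 216.0]), (0.015, [255.0, 219.0]), (0.02, [255.0, 222.0]), (0.03, [255.0, 230.0])]
0.011 [(0, [254.0, 200.0]), (0.005, [254.0, 203.0]), (0.01, [254.0, 205.0]), (0.015, [254.0, 208.0]), (0.02, [254.0, 212.0]), (0.03, [254.0, 218.0])]
0 [[250. 315.]]
0.005 [[250. 305.]]
0.01 [[249. 295.]]
0.015 [[249. 285.]]
0.02 [[248. 275.]]
0.03 [[247. 254.]]
```

View pics/s2.png

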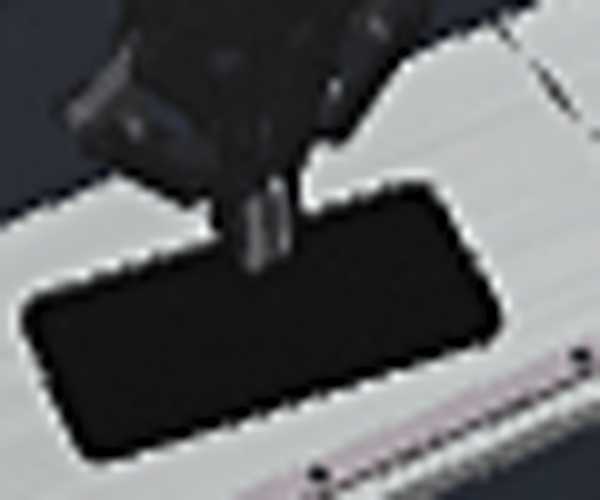

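The tip shows at (267,265) in this crop, well above the TCP projection at (250,315), so the real finger end is higher than reported. I'll triangulate it.

```bash
python3 - <<'E'
from h import *
s=readout.state(); P=s['ee_pos']; L=[]
for n,q in(('wrist',[256,230]),('scene',[241.7,201.5])): L.append(rays(optics.camera_params(n),[q]))
A=np.zeros((3,3));b=np.zeros(3)
for o,d in L:
    d=d[0]/np.linalg.norm(d[0]); M=np.eye(3)-np.outer(d,d); A+=M; b+=M@o
X=np.linalg.solve(A,b); print(X,X-P,[np.linalg.norm(np.cross(X-o,d[0]/np.linalg.norm(d[0]))) for o,d in L])
E
python3 r.py
```

```text
[ 0.51910248 -0.02149062  0.05293149] [0.00729837 0.00085494 0.03191477] [np.float64(0.002041243637780874), np.float64(0.0020412436377809885)]
t 11.35 F [-0.46  0.21 -0.46] P [ 0.5118 -0.0223  0.021 ]
```

```bash
cat > ok.py <<'E'
import sys
from h import *
F=[]
for i in range(2): optics.camera_params('top'); F.append(readout.state()['ft_force'][2]); optics.get_image('top')
s=readout.state(); F.append(s['ft_force'][2]); print(round(s['t'],2),s['ee_pos'].round(4),round(np.mean(F),2)); sys.exit(abs(np.mean(F))>1.5)
E
python3 -m creep '{"slide":[[0,0,-0.001],[0,0,0]],"dr":[[0,0,0],[0,0,0]],"grip":[0,0]}' >/dev/null; python3 ok.py &&
python3 -m creep '{"slide":[[0,0,-0.001],[0,0,0]],"dr":[[0,0,0],[0,0,0]],"grip":[0,0]}' >/dev/null && python3 ok.py &&
python3 -m creep '{"slide":[[0,0,-0.001],[0,0,0]],"dr":[[0,0,0],[0,0,0]],"grip":[0,0]}' >/dev/null && python3 ok.py &&
python3 -m creep '{"slide":[[0,0,-0.001],[0,0,0]],"dr":[[0,0,0],[0,0,0]],"grip":[0,0]}' >/dev/null && python3 ok.py
python3 -c "
from h import *
s=readout.state();print(s['tau'].round(2),s['joint_pos'].round(3))
snap('wrist','w3.png')"
```

```text
11.7 [ 0.5118 -0.0224  0.02  ] 0.56
[  0.   -40.05 -32.58  -0.     0.    -0.  ] [-0.198  0.153  1.956 -0.     1.033  1.475]False
```

```bash
sed -i 's/sys.exit(abs(np.mean(F))>1.5)/sys.exit(int(abs(np.mean(F))>1.5))/' ok.py
python3 -m creep '{"slide":[[0,0,-0.001],[0,0,0]],"dr":[[0,0,0],[0,0,0]],"grip":[0,0]}' >/dev/null; python3 ok.py &&
python3 -m creep '{"slide":[[0,0,-0.001],[0,0,0]],"dr":[[0,0,0],[0,0,0]],"grip":[0,0]}' >/dev/null && python3 ok.py &&
python3 -m creep '{"slide":[[0,0,-0.001],[0,0,0]],"dr":[[0,0,0],[0,0,0]],"grip":[0,0]}' >/dev/null && python3 ok.py &&
python3 -m creep '{"slide":[[0,0,-0.001],[0,0,0]],"dr":[[0,0,0],[0,0,0]],"grip":[0,0]}' >/dev/null && python3 ok.py
python3 -c "
from h import *
s=readout.state();print(s['tau'].round(2),s['joint_pos'].round(3))
import cv2
a=cv2.imread('pics/w2.png');p,b=snap('wrist','w3.png')
d=cv2.absdiff(a,b[:,:,::-1].copy()).sum(2); print([int(d[r,240:272].mean()) for r in range(190,240,4)])"
```

```text
12.1 [ 0.5118 -0.0223  0.019 ] -0.31
12.45 [ 0.5118 -0.0223  0.018 ] 0.01
12.8 [ 0.5118 -0.0223  0.017 ] 0.04
13.15 [ 0.5118 -0.0223  0.016 ] -0.21
[ -0.   -40.17 -32.39   0.     0.     0.  ] [-0.198  0.16   1.957  0.     1.025  1.475]
[6, 6, 5, 6, 5, 4, 4, 4, 3, 4, 2, 3, 2]
```

```bash

python3 -m creep '{"slide":[[0,0,-0.001],[0,0,0]],"dr":[[0,0,0],[0,0,0]],"grip":[0,0]}' >/dev/null; python3 ok.py &&
python3 -m creep '{"slide":[[0,0,-0.001],[0,0,0]],"dr":[[0,0,0],[0,0,0]],"grip":[0,0]}' >/dev/null && python3 ok.py &&
python3 -m creep '{"slide":[[0,0,-0.001],[0,0,0]],"dr":[[0,0,0],[0,0,0]],"grip":[0,0]}' >/dev/null && python3 ok.py &&
python3 -m creep '{"slide":[[0,0,-0.001],[0,0,0]],"dr":[[0,0,0],[0,0,0]],"grip":[0,0]}' >/dev/null && python3 ok.py &&
python3 -m creep '{"slide":[[0,0,-0.001],[0,0,0]],"dr":[[0,0,0],[0,0,0]],"grip":[0,0]}' >/dev/null && python3 ok.py &&
python3 -m creep '{"slide":[[0,0,-0.001],[0,0,0]],"dr":[[0,0,0],[0,0,0]],"grip":[0,0]}' >/dev/null && python3 ok.py
python3 -c "
from h import *
s=readout.state();print(s['tau'].round(2),s['joint_pos'].round(3))
for z in (.0185,.0275): print(proj(optics.camera_params('wrist'),[s['ee_pos'][0],s['ee_pos'][1],z]))
snap('wrist','w4.png')"
```

```text
13.55 [ 0.5118 -0.0223  0.015 ] -0.02
13.9 [ 0.5118 -0.0224  0.014 ] -0.34
14.25 [ 0.5118 -0.0223  0.013 ] 0.11
14.6 [ 0.5118 -0.0223  0.012 ] 0.01
14.95 [ 0.5118 -0.0223  0.011 ] -0.19
15.3 [ 0.5118 -0.0223  0.01  ] 0.36
[ -0.   -40.35 -32.09   0.     0.    -0.  ] [-0.198  0.169  1.96   0.     1.013  1.475]
[[256.36744526 222.96887295]]
[[256.38630117 229.11458663]]
```

View pics/w4.png

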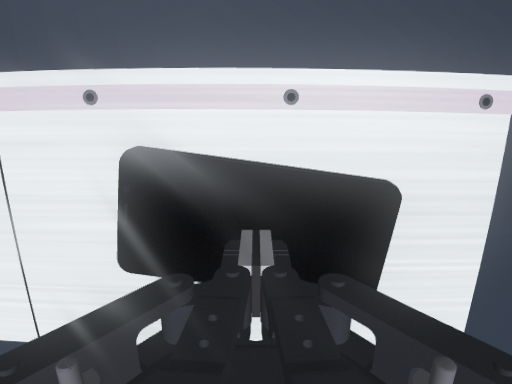

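The tip is still at row 230 over the phone's middle, the phone's position has not changed and there's no contact, so I'll keep lowering.

```bash

python3 -m creep '{"slide":[[0,0,-0.001],[0,0,0]],"dr":[[0,0,0],[0,0,0]],"grip":[0,0]}' >/dev/null; python3 ok.py &&
python3 -m creep '{"slide":[[0,0,-0.001],[0,0,0]],"dr":[[0,0,0],[0,0,0]],"grip":[0,0]}' >/dev/null && python3 ok.py &&
python3 -m creep '{"slide":[[0,0,-0.001],[0,0,0]],"dr":[[0,0,0],[0,0,0]],"grip":[0,0]}' >/dev/null && python3 ok.py &&
python3 -m creep '{"slide":[[0,0,-0.001],[0,0,0]],"dr":[[0,0,0],[0,0,0]],"grip":[0,0]}' >/dev/null && python3 ok.py &&
python3 -m creep '{"slide":[[0,0,-0.001],[0,0,0]],"dr":[[0,0,0],[0,0,0]],"grip":[0,0]}' >/dev/null && python3 ok.py &&
python3 -m creep '{"slide":[[0,0,-0.001],[0,0,0]],"dr":[[0,0,0],[0,0,0]],"grip":[0,0]}' >/dev/null && python3 ok.py &&
python3 -m creep '{"slide":[[0,0,-0.001],[0,0,0]],"dr":[[0,0,0],[0,0,0]],"grip":[0,0]}' >/dev/null && python3 ok.py &&
python3 -m creep '{"slide":[[0,0,-0.001],[0,0,0]],"dr":[[0,0,0],[0,0,0]],"grip":[0,0]}' >/dev/null && python3 ok.py
```

```text
15.7 [ 0.5118 -0.0223  0.009 ] 0.16
16.05 [ 0.5118 -0.0223  0.008 ] -0.23
16.4 [ 0.5118 -0.0223  0.007 ] -0.03
16.75 [ 0.5118 -0.0223  0.006 ] 0.19
17.1 [ 0.5118 -0.0223  0.005 ] 0.19
17.45 [ 0.5118 -0.0223  0.004 ] -0.12
17.8 [ 0.5118 -0.0223  0.003 ] -0.02
18.15 [ 0.5118 -0.0223  0.002 ] -0.42
```

```bash

python3 -m creep '{"slide":[[0,0,-0.001],[0,0,0]],"dr":[[0,0,0],[0,0,0]],"grip":[0,0]}' >/dev/null; python3 ok.py &&
python3 -m creep '{"slide":[[0,0,-0.001],[0,0,0]],"dr":[[0,0,0],[0,0,0]],"grip":[0,0]}' >/dev/null && python3 ok.py &&
python3 -m creep '{"slide":[[0,0,-0.001],[0,0,0]],"dr":[[0,0,0],[0,0,0]],"grip":[0,0]}' >/dev/null && python3 ok.py &&
python3 -m creep '{"slide":[[0,0,-0.001],[0,0,0]],"dr":[[0,0,0],[0,0,0]],"grip":[0,0]}' >/dev/null && python3 ok.py &&
python3 -m creep '{"slide":[[0,0,-0.001],[0,0,0]],"dr":[[0,0,0],[0,0,0]],"grip":[0,0]}' >/dev/null && python3 ok.py &&
python3 -m creep '{"slide":[[0,0,-0.001],[0,0,0]],"dr":[[0,0,0],[0,0,0]],"grip":[0,0]}' >/dev/null && python3 ok.py &&
python3 -m creep '{"slide":[[0,0,-0.001],[0,0,0]],"dr":[[0,0,0],[0,0,0]],"grip":[0,0]}' >/dev/null && python3 ok.py &&
python3 -m creep '{"slide":[[0,0,-0.001],[0,0,0]],"dr":[[0,0,0],[0,0,0]],"grip":[0,0]}' >/dev/null && python3 ok.py
```

```text
18.5 [ 0.5117 -0.0223  0.0009] 0.14
18.85 [ 0.5117 -0.0223 -0.    ] 0.09
19.2 [ 0.5118 -0.0223 -0.001 ] 0.21
19.55 [ 0.5118 -0.0223 -0.002 ] -0.07
19.9 [ 0.5118 -0.0223 -0.003 ] -0.31
20.25 [ 0.5117 -0.0223 -0.0041] -0.26
20.6 [ 0.5118 -0.0223 -0.005 ] -0.04
20.95 [ 0.5118 -0.0223 -0.006 ] -0.12
```

```bash
python3 - <<'E'
from h import *
p,im=snap('wrist','w5.png'); g=cv2.cvtColor(im,cv2.COLOR_RGB2GRAY)
W=p['world_to_cam']; print('cam',-W[:3,:3].T@W[:3,3], 'P',readout.state()['ee_pos'])
# fence screws spacing and phone upper edge
m=(g<90).astype('uint8'); m[:125]=0; m[300:]=0; m[:, :60]=0; m[:,450:]=0
for r in(180,200,220): 
    c=np.where(m[r])[0]; print(r,c.min(),c.max(), np.linalg.norm(np.diff(onz(p,[[c.min(),r],[c.max(),r]],.0275),axis=0)))
# front tip: bright finger band rows
print([int(g[r,247]) for r in range(222,240)])
E
```

```text
cam [ 0.57964487 -0.02904006  0.17521751] P [ 0.51177781 -0.02232349 -0.00602352]
180 106 342 0.11127129891425096
200 113 412 0.14396432960354066
220 105 411 0.15017762414053468
[34, 33, 34, 31, 30, 30, 29, 49, 96, 106, 106, 105, 105, 105, 104, 104, 104, 104]
```

View pics/w5.png

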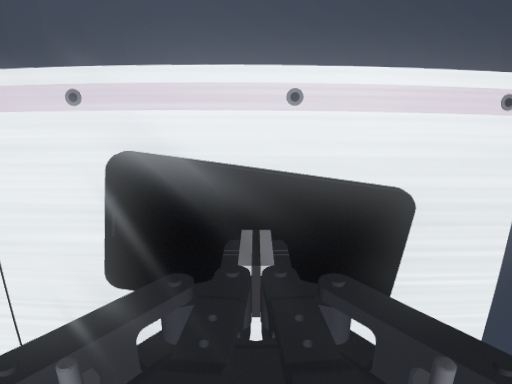

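The picture shows the phone unmoved, with the tip over it at (256,230). The camera height agrees with the phone's known length, so the real finger ends stand about 33-38 mm above the reported TCP. I'll continue by feel in finer steps.

```bash

python3 -m creep '{"slide":[[0,0,-0.0005],[0,0,0]],"dr":[[0,0,0],[0,0,0]],"grip":[0,0]}' >/dev/null; python3 ok.py &&
python3 -m creep '{"slide":[[0,0,-0.0007],[0,0,0]],"dr":[[0,0,0],[0,0,0]],"grip":[0,0]}' >/dev/null && python3 ok.py &&
python3 -m creep '{"slide":[[0,0,-0.0007],[0,0,0]],"dr":[[0,0,0],[0,0,0]],"grip":[0,0]}' >/dev/null && python3 ok.py &&
python3 -m creep '{"slide":[[0,0,-0.0007],[0,0,0]],"dr":[[0,0,0],[0,0,0]],"grip":[0,0]}' >/dev/null && python3 ok.py &&
python3 -m creep '{"slide":[[0,0,-0.0007],[0,0,0]],"dr":[[0,0,0],[0,0,0]],"grip":[0,0]}' >/dev/null && python3 ok.py &&
python3 -m creep '{"slide":[[0,0,-0.0007],[0,0,0]],"dr":[[0,0,0],[0,0,0]],"grip":[0,0]}' >/dev/null && python3 ok.py &&
python3 -m creep '{"slide":[[0,0,-0.0007],[0,0,0]],"dr":[[0,0,0],[0,0,0]],"grip":[0,0]}' >/dev/null && python3 ok.py &&
python3 -m creep '{"slide":[[0,0,-0.0007],[0,0,0]],"dr":[[0,0,0],[0,0,0]],"grip":[0,0]}' >/dev/null && python3 ok.py
```

```text
21.35 [ 0.5118 -0.0223 -0.0065] -0.07
21.7 [ 0.5118 -0.0223 -0.0072] 0.08
22.05 [ 0.5118 -0.0223 -0.0079] -0.19
22.4 [ 0.5118 -0.0224 -0.0086] 0.03
22.75 [ 0.5118 -0.0223 -0.0093] 0.01
23.1 [ 0.5117 -0.0223 -0.01  ] -0.15
23.45 [ 0.5121 -0.0224 -0.0103] 4.06
```

Contact at 4 N, so the real fingertip sits about 37 mm above the reported TCP. I'll press to about 10 N.

```bash
python3 -m creep '{"slide":[[0,0,-0.0004],[0,0,0]],"dr":[[0,0,0],[0,0,0]],"grip":[0,0]}' >/dev/null; python3 r.py
```

```text
t 23.95 F [-1.72  0.24  7.22] P [ 0.5123 -0.0224 -0.0104]
```

```bash
python3 -m creep '{"slide":[[0,0,-0.0003],[0.002,-0.0002,0],[0.002,-0.0002,0],[0.002,-0.0002,0],[0.002,-0.0002,0],[0.002,-0.0002,0],[0.002,-0.0003,0],[0.002,-0.0003,0]],"dr":[[0,0,0],[0,0,0],[0,0,0],[0,0,0],[0,0,0],[0,0,0],[0,0,0],[0,0,0]],"grip":[0,0,0,0,0,0,0,0]}'; python3 r.py
cat > ph.py <<'E'
from m import *
# phone & fence in wrist picture: far long edge (world ~+x) via gradient at columns
def meas(f=None,z=.0178):
    p,im=snap('wrist',f); g=cv2.cvtColor(im,cv2.COLOR_RGB2GRAY).astype(float)
    far=[];fen=[]
    m=g<70
    cols=range(90,430,6)
    for c in cols:
        r=np.where(m[112:230,c])[0]
        if len(r): far.append([c,112+r[0]-.5])
    far=np.array(far); F=onz(p,far,z+.009)[:,:2]
    # ends: columns
    le=[];te=[]
    for r in range(130,290,3):
        q=np.where(m[r,15:490])[0]
        if len(q):
            le.append([15+q[0]-.5,r]); te.append([15+q[-1]+.5,r])
    return p,g,far,F,np.array(le),np.array(te)
if __name__=='__main__':
    import sys
    p,g,far,F,le,te=meas(sys.argv[1])
    ey=np.array([.1093,.994]); ex=np.array([.994,-.1093])
    fp=np.array([.5765,-.0124]); lp=np.array([.5100,.1222])
    fx=(F-fp)@ex; fy=(F-lp)@ey
    s=np.abs(fy-np.median(fy))<.05; a=np.polyfit(fy[s],fx[s],1)
    L=onz(p,le,.0268)[:,:2]; Lx=(L-fp)@ex; Ly=(L-lp)@ey
    k=(Lx>Lx.max()-.055)&(Lx<Lx.max()-.012)
    b=np.polyfit(Lx[k],Ly[k],1) if k.sum()>4 else [np.nan]*2
    print('edge-to-fence: slope',a[0].round(4),'x at mid',np.polyval(a,np.median(fy)).round(4),'| lead edge y-line at x=-36:',np.polyval(b,-.036).round(4),'slope',np.round(b[0],3),k.sum())
E
python3 ph.py w6.png
```

```text
t: 24.95
ee_pos: [0.5266, -0.0241, -0.0105]
eef_rot: [0.999, -0.051, 0.001, 0.0]
ft_force: [-1.4, 0.7, 8.8]
gripper_width: 0.004
finger_force: 4.2
t 25.2 F [-1.48  0.25  7.42] P [ 0.5269 -0.0241 -0.0105]
edge-to-fence: slope -0.0358 x at mid -0.0166 | lead edge y-line at x=-36: -0.0718 slope -0.28 27
```

```bash
python3 - <<'E'
import cv2,numpy as np
im=cv2.imread('pics/w6.png'); g=cv2.cvtColor(im,cv2.COLOR_BGR2GRAY)
for c in(100,140,200,250,300,350,400): print(c,[int(v) for v in g[60:240:6,c]])
for r in(140,180,220): print(r,[int(v) for v in g[r,0:480:16]])
E
```

```text
100 [77, 80, 85, 88, 93, 99, 102, 229, 233, 231, 213, 212, 211, 215, 213, 232, 233, 235, 238, 226, 214, 217, 215, 212, 210, 217, 219, 220, 224, 228]
140 [79, 79, 83, 86, 87, 91, 91, 233, 235, 234, 214, 210, 208, 212, 213, 225, 118, 102, 83, 68, 56, 49, 43, 38, 36, 34, 32, 31, 32, 39]
200 [80, 81, 84, 86, 88, 90, 94, 234, 237, 238, 219, 218, 214, 218, 219, 233, 234, 140, 94, 97, 88, 79, 70, 61, 52, 44, 29, 23, 16, 14]
250 [79, 80, 83, 86, 87, 89, 93, 234, 237, 238, 221, 221, 215, 218, 216, 233, 236, 234, 211, 64, 63, 64, 63, 61, 56, 49, 43, 37, 32, 108]
300 [78, 79, 82, 84, 87, 90, 93, 236, 238, 239, 223, 147, 130, 191, 217, 234, 236, 236, 235, 232, 65, 60, 54, 49, 45, 42, 36, 37, 30, 29]
350 [76, 78, 80, 83, 86, 90, 92, 238, 238, 239, 223, 221, 216, 219, 218, 235, 238, 237, 236, 233, 233, 71, 60, 55, 49, 42, 36, 32, 26, 24]
400 [75, 75, 79, 83, 85, 88, 91, 238, 237, 240, 200, 217, 215, 217, 218, 236, 238, 237, 237, 234, 234, 237, 75, 66, 62, 57, 55, 51, 48, 47]
140 [216, 216, 217, 218, 219, 219, 219, 216, 215, 215, 216, 221, 222, 222, 221, 222, 222, 221, 220, 218, 218, 218, 218, 217, 217, 217, 216, 216, 216, 217]
180 [232, 232, 233, 232, 233, 232, 230, 64, 59, 57, 70, 83, 86, 90, 77, 68, 62, 63, 62, 68, 68, 175, 234, 234, 234, 234, 234, 235, 234, 234]
220 [236, 236, 236, 236, 236, 234, 233, 69, 59, 27, 21, 13, 20, 31, 40, 36, 40, 41, 40, 34, 31, 31, 35, 39, 44, 53, 61, 229, 230, 231]
```

```bash
cat > ph.py <<'E'
from m import *
import sys
def meas(f,z=.0178):
    p,im=snap('wrist',f); g=cv2.cvtColor(im,cv2.COLOR_RGB2GRAY).astype(float)
    ey=np.array([.1093,.994]); ex=np.array([.994,-.1093]); fp=np.array([.5765,-.0124]); lp=np.array([.5100,.1222])
    # fence near edge: strongest step within +-8 px of prediction (top edge of fence, z+6mm)
    fe=[]
    for y in np.linspace(-.12,.13,26):
        q=proj(p,np.r_[fp+ey*y,z+.006])[0]
        if 5<q[0]<507 and 10<q[1]<375:
            c=int(round(q[0])); r0=int(q[1]); v=cv2.GaussianBlur(g[r0-9:r0+10,c-2:c+3].mean(1).reshape(-1,1),(1,5),1).ravel(); d=np.gradient(v); i=d.argmax()
            if d[i]>2: fe.append([c,r0-9+i])
    Q=onz(p,fe,z+.006)[:,:2]; fs=np.polyfit((Q-fp)@ey,(Q-fp)@ex,1) if len(fe)>5 else [0,0]
    r0=int(np.median(np.array(fe)[:,1]))+3 if len(fe)>5 else int(proj(p,np.r_[fp,z+.006])[0,1])+3
    m=cv2.morphologyEx((g<165).astype('uint8'),cv2.MORPH_OPEN,np.ones((3,3)))
    far=[[c,r0+np.argmax(m[r0:r0+100,c])-.5] for c in range(20,500,5) if m[r0:r0+100,c].any()]
    F=onz(p,far,z+.009)[:,:2]; x=(F-fp)@ex; y=(F-lp)@ey
    mid=(y.min()+y.max())/2; s=np.abs(y-mid)<.05
    for _ in range(3):
        a=np.polyfit(y[s],x[s],1); s=(np.abs(y-mid)<.055)&(np.abs(x-np.polyval(a,y))<.003)
    le=[[np.argmax(m[r])-.5,r] for r in range(r0+5,300,2) if m[r].any() and np.argmax(m[r])>0 and m[r,np.argmax(m[r]):][:60].mean()>.9]
    L=onz(p,le,z+.009)[:,:2]; Lx=(L-fp)@ex; Ly=(L-lp)@ey; xt=np.polyval(a,Ly.max()) if len(le) else 0
    k=(Lx<xt-.012)&(Lx>xt-.055)
    b=np.polyfit(Lx[k],Ly[k],1) if k.sum()>4 else [np.nan]*2
    # scribed line: dark thin column near prediction, at z
    ln=[]
    for xx in np.linspace(-.12,-.006,30):
        q=proj(p,np.r_[lp+ex*(xx+.036)+0*ey,z])[0]
        # lp lies on the line; shift along ex from its own offset
        if 8<q[0]<504 and 5<q[1]<330:
            r=int(round(q[1])); c0=int(q[0]); w=g[r,max(0,c0-8):c0+9]; i=w.argmin()
            if np.median(w)-w[i]>30 and np.median(w)>180: ln.append([max(0,c0-8)+i,r])
    lo=np.nan
    if len(ln)>4:
        N=onz(p,ln,z)[:,:2]; lo=np.median((N-lp)@ey)
    print('fence edge seen at x %.4f slope %.4f n%d | phone side slope %.4f x at mid %.4f n%d | lead edge y %.4f slope %.3f n%d | line seen at y %.4f n%d'%(fs[1],fs[0],len(fe),a[0],np.polyval(a,mid),s.sum(),np.polyval(b,xt-.036),b[0],k.sum(),lo,len(ln)))
meas(sys.argv[1])
E
python3 ph.py w7.png
```

```text
fence edge seen at x -0.0001 slope -0.0001 n23 | phone side slope 0.1315 x at mid -0.0114 n48 | lead edge y -0.0687 slope -0.128 n42 | line seen at y nan n4
```

```bash
python3 -m creep '{"slide":[[0.0015,-0.00016,0],[0.0015,-0.00016,0],[0.0015,-0.00016,0],[0.0015,-0.00016,0],[0.0015,-0.00016,0],[0.0015,-0.00016,0],[0,0,0]],"dr":[[0,0,0],[0,0,0],[0,0,0],[0,0,0],[0,0,0],[0,0,0],[0,0,0]],"grip":[0,0,0,0,0,0,0]}'; python3 r.py; python3 ph.py w8.png
```

```text
t: 26.18
ee_pos: [0.5353, -0.0251, -0.0105]
eef_rot: [0.999, -0.051, 0.0, 0.0]
ft_force: [-2.8, -0.2, 8.6]
gripper_width: -0.003
finger_force: 4.5
t 26.43 F [-2.81  0.02  8.88] P [ 0.5353 -0.0251 -0.0105]
fence edge seen at x 0.0001 slope 0.0037 n20 | phone side slope 0.0593 x at mid -0.0035 n48 | lead edge y -0.0681 slope -0.077 n41 | line seen at y nan n3
```

```bash
python3 -m creep '{"slide":[[0.001,-0.00011,0],[0.001,-0.00011,0],[0.001,-0.00011,0],[0.0006,-0.0001,0],[0,0,0]],"dr":[[0,0,0],[0,0,0],[0,0,0],[0,0,0],[0,0,0]],"grip":[0,0,0,0,0]}'; python3 r.py; python3 ph.py w9.png
```

```text
t: 27.1
ee_pos: [0.5387, -0.0255, -0.0106]
eef_rot: [0.999, -0.051, 0.0, 0.0]
ft_force: [-2.8, -0.4, 9.2]
gripper_width: 0.001
finger_force: 4.6
t 27.35 F [-3.31  0.14  9.18] P [ 0.5387 -0.0255 -0.0106]
fence edge seen at x 0.0004 slope 0.0028 n16 | phone side slope -0.0008 x at mid -0.0010 n48 | lead edge y -0.0679 slope -0.027 n40 | line seen at y nan n4
```

```bash
python3 -m creep '{"slide":[[0.0004,0,0],[0,0,0]],"dr":[[0,0,0],[0,0,0]],"grip":[0,0]}' >/dev/null; python3 r.py;  python3 -m creep '{"slide":[[0.0003,0,0],[0,0,0]],"dr":[[0,0,0],[0,0,0]],"grip":[0,0]}' >/dev/null; python3 r.py; python3 ph.py w10.png
```

```text
t 27.9 F [-3.4  -0.19  9.13] P [ 0.5391 -0.0255 -0.0106]
t 28.4 F [-3.63  0.16  9.45] P [ 0.5393 -0.0255 -0.0106]
fence edge seen at x 0.0004 slope 0.0009 n11 | phone side slope -0.0075 x at mid -0.0007 n48 | lead edge y -0.0678 slope -0.017 n41 | line seen at y nan n3
```

```bash
python3 -m creep '{"slide":[[0.0005,0,0],[0,0,0]],"dr":[[0,0,0],[0,0,0]],"grip":[0,0]}' >/dev/null; python3 r.py;  python3 -m creep '{"slide":[[0.0005,0,0],[0,0,0]],"dr":[[0,0,0],[0,0,0]],"grip":[0,0]}' >/dev/null; python3 r.py; python3 ph.py w11.png
```

```text
t 28.95 F [-3.23 -0.28  9.02] P [ 0.5399 -0.0255 -0.0106]Traceback (most recent call last):
  File "r.py", line 3, in <module>
    for i in range(5): optics.get_image('wrist'); s=readout.state(); F.append(s['ft_force']); P.append(s['ee_pos'])
                       ~~~~~~~~~~~~~~~~^^^^^^^^^
ValueError: 200 camera calls are used up
Traceback (most recent call last):
  File "ph.py", line 37, in <module>
    meas(sys.argv[1])
    ~~~~^^^^^^^^^^^^^
  File "ph.py", line 4, in meas
    p,im=snap('wrist',f); g=cv2.cvtColor(im,cv2.COLOR_RGB2GRAY).astype(float)
         ~~~~^^^^^^^^^^^
  File "h.py", line 17, in snap
    p=optics.camera_params(n); im=np.array(optics.get_image(n))
                                           ~~~~~~~~~~~~~~~~^^^
ValueError: 200 camera calls are used up
```

The camera budget is spent because my averaging loop used up calls. I can still work from the saved pictures and the arm's own readings, so next I'll get the lead-edge-to-line distance from w6-w10.

```bash
python3 - <<'E'
from m import *
s=readout.state(); p0=optics.camera_params('wrist'); print(s['t'],s['ee_pos'],s['ft_force'])
W0=p0['world_to_cam']; R=W0[:3,:3]; C=-R.T@W0[:3,3]; off=C-s['ee_pos']; print(off)
def P(ee):
    p=dict(p0); W=W0.copy(); W[:3,3]=-R@(np.array(ee)+off); p['world_to_cam']=W; return p
ey=np.array([.1093,.994]); ex=np.array([.994,-.1093]); fp=np.array([.5765,-.0124]); lp=np.array([.5100,.1222]); z=.0178
for f,ee in(('w5',(.5118,-.0223,-.0060)),('w7',(.5269,-.0241,-.0105)),('w8',(.5353,-.0251,-.0105)),('w9',(.5387,-.0255,-.0106)),('w10',(.5393,-.0255,-.0106))):
    p=P(ee); g=cv2.cvtColor(cv2.imread(f'pics/{f}.png'),cv2.COLOR_BGR2GRAY).astype(float)
    q=[proj(p,np.r_[lp+ex*x,z])[0] for x in(-.08,-.04,0,.03)]
    ln=[]
    for r in range(100,345,3):
        w=g[r,:60]; i=w[1:-1].argmin()+1
        if np.median(w)-w[i]>25 and w.min()>5 and np.median(w)>180: ln.append([i,r])
    print(f,'pred line px',np.round(q,0).tolist(),'found',ln[::8])
    if len(ln)>3:
        N=onz(p,ln,z)[:,:2]; print('   line y',((N-lp)@ey).round(4)[::4])
E
```

```text
29.25 [ 0.5403697  -0.02551371 -0.01055271] [-4.42719615  0.11613842  9.30068953]
[ 0.06780952 -0.0066431   0.18125925]
w5 pred line px [[31.0, 371.0], [16.0, 319.0], [1.0, 259.0], [-11.0, 208.0]] found [[np.int64(1), 265], [np.int64(6), 289], [np.int64(12), 313], [np.int64(19), 337]]
   line y [0.001  0.0023 0.0017 0.0018 0.0019 0.002  0.0016]
w7 pred line px [[32.0, 394.0], [17.0, 344.0], [1.0, 287.0], [-11.0, 238.0]] found [[np.int64(38), 118], [np.int64(5), 313], [np.int64(12), 337]]
   line y [-0.0394  0.002   0.0021  0.0017  0.002 ]
w8 pred line px [[35.0, 404.0], [20.0, 356.0], [5.0, 300.0], [-8.0, 252.0]] found [[np.int64(52), 136], [np.int64(6), 316]]
   line y [-0.0453  0.0024  0.002   0.0022]
w9 pred line px [[36.0, 408.0], [21.0, 360.0], [6.0, 305.0], [-6.0, 258.0]] found [[np.int64(1), 295], [np.int64(7), 319]]
   line y [0.0014 0.0022 0.0017 0.002 ]
w10 pred line px [[36.0, 408.0], [22.0, 361.0], [6.0, 306.0], [-6.0, 259.0]] found [[np.int64(1), 292], [np.int64(6), 316]]
   line y [0.0009 0.0024 0.0019 0.0021]
```

```bash
python3 - <<'E'
from m import *
s=readout.state(); p0=optics.camera_params('wrist')
W0=p0['world_to_cam']; R=W0[:3,:3]; off=-R.T@W0[:3,3]-s['ee_pos']
def P(ee):
    p=dict(p0); W=W0.copy(); W[:3,3]=-R@(np.array(ee)+off); p['world_to_cam']=W; return p
ey=np.array([.1093,.994]); ex=np.array([.994,-.1093]); lp=np.array([.5100,.1222])
def sub(row,i): # subpixel crossing of mid level between i-4,i+4
    a=row[i-5:i+6]; lo,hi=a.min(),a.max(); m=(lo+hi)/2; k=np.where((a[:-1]-m)*(a[1:]-m)<=0)[0][0]; return i-5+k+(m-a[k])/(a[k+1]-a[k])
for f,ee in(('w9',(.5387,-.0255,-.0106)),('w10',(.5393,-.0255,-.0106))):
    p=P(ee); g=cv2.cvtColor(cv2.imread(f'pics/{f}.png'),cv2.COLOR_BGR2GRAY).astype(float)
    l=[];t=[];ln=[]
    for r in range(200,232,2):
        d=np.where(g[r]<150)[0]; d=d[(d>30)&(d<490)]
        l.append([sub(g[r],d[0]),r]); t.append([sub(g[r],d[-1]),r])
    for r in range(292,345):
        w=g[r,:40]; i=w[1:-1].argmin()+1
        if np.median(w)-w[i]>25: ln.append([i,r])
    print(f,l[0],l[-1],t[0],t[-1],len(ln))
    for z in(.015,.0175,.020):
        f_=lambda q,h:np.median((onz(p,q,h)[:,:2]-lp)@ey)
        print(z,'len',round(f_(l,z+.009)-f_(t,z+.009),4),'to go',round(f_(ln,z)-f_(l,z+.009),4))
E
```

```text
w9 [np.float64(96.73936170212765), 200] [np.float64(100.38602941176471), 230] [np.float64(416.30102040816325), 200] [np.float64(410.8), 230] 52
0.015 len 0.1529 to go 0.0714
0.0175 len 0.1503 to go 0.0704
0.02 len 0.1477 to go 0.0693
w10 [np.float64(96.52290076335878), 200] [np.float64(100.26754385964912), 230] [np.float64(415.6287878787879), 200] [np.float64(410.6628787878788), 230] 53
0.015 len 0.1528 to go 0.0713
0.0175 len 0.1502 to go 0.0702
0.02 len 0.1476 to go 0.0692
```

```bash
python3 - <<'E'
from m import *
from scipy.spatial.transform import Rotation as Q
s=readout.state(); p=optics.camera_params('wrist'); W=p['world_to_cam'].copy(); print(s['t'],s['ee_pos'],s['ft_force'],s['eef_rot'])
D=(Q.from_quat([.998722256,-.0505333905,-.00045473,.000161284])*Q.from_quat(s['eef_rot']).inv()).as_matrix()
C=np.array([0.50150034,-0.05698041,0.44572676]); R=W[:3,:3]@D.T; print('check',-R[2]); W[:3,:3]=R; W[:3,3]=-R@C; p['world_to_cam']=W
g=cv2.cvtColor(cv2.imread('pics/w0.png'),cv2.COLOR_BGR2GRAY).astype(float)
def prof(a,b,n,half,kind):
    a,b=map(np.array,(a,b)); d=(b-a)/np.linalg.norm(b-a); nn=np.array([-d[1],d[0]]); s=np.arange(-half,half+.01,.1);o=[]
    for t in np.linspace(0,1,n):
        q=a+(b-a)*t+s[:,None]*nn; v=cv2.remap(np.float32(g),np.float32(q[:,:1]),np.float32(q[:,1:]),cv2.INTER_LINEAR).ravel()
        if kind=='line': w=np.clip(np.median(v)-12-v,0,None); o.append(a+(b-a)*t+nn*(s*w).sum()/max(w.sum(),1e-6))
        else:
            m=(v.max()+v.min())/2; k=np.where((v[:-1]-m)*(v[1:]-m)<=0)[0][0]; o.append(q[k])
    return np.array(o)
ln=prof([113,60],[120.5,150],40,4,'line'); L=prof([168.5,66],[166,106],20,4,'e'); T=prof([289,82],[280.5,120],20,4,'e')
le=prof([72,80],[77,145],30,4,'e'); ri=prof([337,70],[332.5,145],30,4,'e')
ey=np.array([.1093,.994]); 
for z in(.0165,.018,.0195):
    f=lambda q,h:(onz(p,q,h)[:,:2])
    l,Lc,Tc=f(ln,z),f(L,z+.009),f(T,z+.009); u=(Lc.mean(0)-Tc.mean(0)); 
    c=(Lc.mean(0)+Tc.mean(0))/2
    print(z,'phone len',np.linalg.norm(u).round(4),'ctr->line',((l.mean(0)-c)@ey).round(4),'to go',((l.mean(0)-c)@ey-.075).round(4),'ends',((f(le,z).mean(0)-f(ri,z).mean(0))@ey).round(4),'end-line',((f(le,z).mean(0)-l.mean(0))@ey).round(4))
E
```

```text
29.25 [ 0.5403697  -0.02551371 -0.01055271] [-4.42719615  0.11613842  9.30068953] [ 9.98700592e-01 -5.09615116e-02  1.51592467e-04  1.68180668e-04]
check [-0.27080412  0.02813134 -0.96222334]
0.0165 phone len 0.1502 ctr->line 0.1442 to go 0.0692 ends 0.3427 end-line 0.0604
0.018 phone len 0.1496 ctr->line 0.1437 to go 0.0687 ends 0.3415 end-line 0.0601
0.0195 phone len 0.1491 ctr->line 0.1432 to go 0.0682 ends 0.3403 end-line 0.0599
```

```bash
for c in 1; do python3 -m creep '{"slide":[[0,0,-0.0004],[0,0,0]],"dr":[[0,0,0],[0,0,0]],"grip":[0,0]}' |grep -E 'ee_pos|ft_f'; python3 -m creep '{"slide":[[0,0,-0.0003],[0,0,0]],"dr":[[0,0,0],[0,0,0]],"grip":[0,0]}' |grep -E 'ee_pos|ft_f'; python3 -m creep '{"slide":[[0,0,0]],"dr":[[0,0,0]],"grip":[0]}' |grep -E 'ee_pos|ft_f'; python3 -m creep '{"slide":[[0,0,0]],"dr":[[0,0,0]],"grip":[0]}' |grep -E 'ee_pos|ft_f'; done
```

```text
ee_pos: [0.5404, -0.0256, -0.0107]
ft_force: [-4.0, 0.4, 11.9]
ee_pos: [0.5404, -0.0256, -0.0108]
ft_force: [-5.3, -0.3, 13.5]
ee_pos: [0.5405, -0.0255, -0.0108]
ft_force: [-5.0, 0.1, 12.9]
ee_pos: [0.5404, -0.0256, -0.0108]
ft_force: [-4.8, 0.4, 12.7]
```

```bash
python3 -m creep '{"slide":[[-0.0002,0,-0.0003],[0,0,0]],"dr":[[0,0,0],[0,0,0]],"grip":[0,0]}' |grep -E 'ee_pos|ft_f'; python3 -m creep '{"slide":[[0,0,0]],"dr":[[0,0,0]],"grip":[0]}' |grep -E 'ee_pos|ft_f'; python3 -m creep '{"slide":[[0.0001,0.001,0],[0.0002,0.002,0]],"dr":[[0,0,0],[0,0,0]],"grip":[0,0]}' |grep -E 'ee_pos|ft_f';python3 -m creep '{"slide":[[0.0001,0.001,0],[0,0,0]],"dr":[[0,0,0],[0,0,0]],"grip":[0,0]}' |grep -E 'ee_pos|ft_f'
```

```text
ee_pos: [0.5405, -0.0256, -0.0108]
ft_force: [-5.2, -1.0, 14.4]
ee_pos: [0.5405, -0.0256, -0.0109]
ft_force: [-5.6, 0.1, 13.5]
ee_pos: [0.5407, -0.0236, -0.0109]
ft_force: [-5.3, -4.3, 15.0]
ee_pos: [0.5408, -0.0224, -0.0108]
ft_force: [-4.5, -3.5, 13.5]
```

```bash
cat > d.py <<'E'
from h import *
s=readout.state(); d=s['ee_pos']-[.5393,-.0255,0]; F=s['ft_force']; ex=np.array([.994,-.1093,0]); ey=np.array([.1093,.994,0])
print('t %.2f along %.4f across %.4f Fex %.1f Fey %.1f Fz %.1f'%(s['t'],d@ey,d@ex,F@ex,F@ey,F[2]))
E
python3 d.py
python3 -m creep '{"slide":[[0.0002,0.002,0],[0.0003,0.003,0],[0.0003,0.003,0],[0.0004,0.003,0]],"dr":[[0,0,0],[0,0,0],[0,0,0],[0,0,0]],"grip":[0,0,0,0]}' >/dev/null; python3 d.py
python3 -m creep '{"slide":[[0.0003,0.003,0],[0.0003,0.003,0],[0.0004,0.003,0]],"dr":[[0,0,0],[0,0,0],[0,0,0]],"grip":[0,0,0]}' >/dev/null; python3 d.py
```

```text
t 30.88 along 0.0032 across 0.0012 Fex -4.1 Fey -4.0 Fz 13.5
t 31.38 along 0.0142 across 0.0012 Fex -6.0 Fey -4.4 Fz 13.8
t 31.75 along 0.0233 across 0.0012 Fex -6.1 Fey -4.0 Fz 13.9
```

```bash

python3 -m creep '{"slide":[[0.0001,0.002,0],[0.0001,0.002,0]],"dr":[[0,0,0],[0,0,0]],"grip":[0,0]}' >/dev/null; python3 d.py
python3 -m creep '{"slide":[[0.0001,0.002,0],[0.0002,0.002,0]],"dr":[[0,0,0],[0,0,0]],"grip":[0,0]}' >/dev/null; python3 d.py
python3 -m creep '{"slide":[[0.0002,0.002,0]],"dr":[[0,0,0]],"grip":[0]}' >/dev/null; python3 d.py
```

```text
t 32.00 along 0.0273 across 0.0012 Fex -4.8 Fey -4.4 Fz 14.0
t 32.25 along 0.0314 across 0.0012 Fex -4.4 Fey -4.2 Fz 13.7
t 32.38 along 0.0334 across 0.0012 Fex -3.9 Fey -4.7 Fz 13.2
```

Good: about 4.4 N against the fence. I'll continue along it.

```bash

python3 -m creep '{"slide":[[0.0002,0.002,0],[0.0002,0.002,0],[0.0002,0.002,0]],"dr":[[0,0,0],[0,0,0],[0,0,0]],"grip":[0,0,0]}' >/dev/null; python3 d.py
python3 -m creep '{"slide":[[0.0002,0.002,0],[0.0002,0.002,0],[0.0003,0.002,0]],"dr":[[0,0,0],[0,0,0],[0,0,0]],"grip":[0,0,0]}' >/dev/null; python3 d.py
python3 -m creep '{"slide":[[0.0002,0.002,0],[0.0002,0.002,0],[0.0002,0.002,0]],"dr":[[0,0,0],[0,0,0],[0,0,0]],"grip":[0,0,0]}' >/dev/null; python3 d.py
```

```text
t 32.75 along 0.0395 across 0.0012 Fex -3.6 Fey -4.3 Fz 13.6
t 33.12 along 0.0455 across 0.0012 Fex -4.5 Fey -4.3 Fz 14.4
t 33.50 along 0.0516 across 0.0012 Fex -3.9 Fey -3.9 Fz 12.4
```

```bash

python3 -m creep '{"slide":[[0.0002,0.002,0],[0.0003,0.002,0],[0.0002,0.002,0]],"dr":[[0,0,0],[0,0,0],[0,0,0]],"grip":[0,0,0]}' >/dev/null; python3 d.py
python3 -m creep '{"slide":[[0.0002,0.002,0],[0.0003,0.002,0],[0.0002,0.002,0]],"dr":[[0,0,0],[0,0,0],[0,0,0]],"grip":[0,0,0]}' >/dev/null; python3 d.py
python3 -m creep '{"slide":[[0.0002,0.002,0],[0.0002,0.001,0],[0,0,0]],"dr":[[0,0,0],[0,0,0],[0,0,0]],"grip":[0,0,0]}' >/dev/null; python3 d.py
```

```text
t 33.88 along 0.0577 across 0.0011 Fex -4.0 Fey -4.1 Fz 12.8
t 34.25 along 0.0637 across 0.0012 Fex -3.5 Fey -4.1 Fz 12.7
t 34.62 along 0.0669 across 0.0011 Fex -4.5 Fey -3.5 Fz 13.5
```

```bash

python3 -m creep '{"slide":[[0.0001,0.001,0],[0.0001,0.001,0],[0.0001,0.0007,0],[0,0,0],[0,0,0]],"dr":[[0,0,0],[0,0,0],[0,0,0],[0,0,0],[0,0,0]],"grip":[0,0,0,0,0]}' >/dev/null; python3 d.py
python3 -m creep '{"slide":[[0,0,0],[0,0,0]],"dr":[[0,0,0],[0,0,0]],"grip":[0,0]}' >/dev/null; python3 d.py
```

```text
t 35.25 along 0.0695 across 0.0011 Fex -3.2 Fey -3.7 Fz 14.1
t 35.50 along 0.0695 across 0.0011 Fex -4.3 Fey -3.1 Fz 14.0
```

```bash

python3 -m creep '{"slide":[[0,-0.0002,0],[0,0,0]],"dr":[[0,0,0],[0,0,0]],"grip":[0,0]}' >/dev/null; python3 d.py
python3 -m creep '{"slide":[[0,-0.0001,0],[0,0,0]],"dr":[[0,0,0],[0,0,0]],"grip":[0,0]}' >/dev/null; python3 d.py
```

```text
t 35.75 along 0.0695 across 0.0011 Fex -3.6 Fey -3.2 Fz 13.5
t 36.00 along 0.0695 across 0.0011 Fex -4.7 Fey -3.2 Fz 13.0
```

```bash

python3 -m creep '{"slide":[[0,-0.0003,0],[0,0,0]],"dr":[[0,0,0],[0,0,0]],"grip":[0,0]}' >/dev/null; python3 d.py
python3 -m creep '{"slide":[[0,-0.0002,0.0004],[0,0,0]],"dr":[[0,0,0],[0,0,0]],"grip":[0,0]}' >/dev/null; python3 d.py
python3 -m creep '{"slide":[[0,0,0.0005],[0,0,0.0005],[0,0,0.001],[0,0,0.004],[0,0,0.02],[0,0,0.03],[0,0,0.04]],"dr":[[0,0,0],[0,0,0],[0,0,0],[0,0,0],[0,0,0],[0,0,0],[0,0,0]],"grip":[0,0,0,0,0,0,0]}' >/dev/null; python3 d.py; python3 -c "
from h import *
print(readout.state()['ee_pos'])"
```

```text
t 36.25 along 0.0695 across 0.0011 Fex -5.2 Fey -1.9 Fz 14.6
t 36.50 along 0.0695 across 0.0011 Fex -3.1 Fey -0.4 Fz 11.7
t 37.38 along 0.0695 across -0.0011 Fex 0.5 Fey -0.5 Fz 0.2
[0.54575481 0.04365957 0.08358813]
```

The phone is placed. Now the weight: I'll cross-check its position from the saved top and scene pictures.

```bash
python3 - <<'E'
from m import *
def cen(f,roi,thr):
    im=cv2.imread('pics/'+f).astype(int); x0,y0,x1,y1=roi; c=im[y0:y1,x0:x1]
    m=((c.min(2)>thr)&(c.max(2)-c.min(2)<30)).astype('uint8')
    k=max(cv2.findContours(m,cv2.RETR_EXTERNAL,cv2.CHAIN_APPROX_NONE)[0],key=cv2.contourArea).reshape(-1,2)+[x0,y0]
    r=cv2.minAreaRect(np.float32(k)); return k,r
o=[]
for n,f,roi,t in(('top','top0.png',(120,222,163,262),140),('scene','scene0.png',(288,143,312,168),125)):
    p=optics.camera_params(n); k,r=cen(f,roi,t); M=cv2.moments(k); print(n,r,(k.min(0),k.max(0)))
    for z in(.014,.018):
        P=onz(p,k,z)[:,:2]; q=cv2.minAreaRect(np.float32(P*1000)); print(z,np.round(q,1) if 0 else q)
s=readout.state(); print(s['ee_pos'],s['joint_pos'].round(2))
E
```

```text
top ((140.75, 241.75001525878906), (16.26345443725586, 24.041629791259766), 45.0) (array([128, 228]), array([154, 255]))
0.014 ((423.7148132324219, 316.53302001953125), (42.76498794555664, 61.81282043457031), 44.658042907714844)
0.018 ((423.81207275390625, 315.329833984375), (42.587669372558594, 61.556522369384766), 44.65806579589844)
scene ((300.0, 155.0), (10.0, 10.0), 90.0) (array([295, 150]), array([305, 160]))
0.014 ((426.8909606933594, 317.4531555175781), (38.916019439697266, 59.6151123046875), 49.56915283203125)
0.018 ((430.2095947265625, 314.1755676269531), (38.753883361816406, 59.36679458618164), 49.56901168823242)
[0.54575481 0.04365957 0.08358813] [-0.06  0.14  1.83  0.    1.17  1.61]
```

The two views agree: weight at (0.424, 0.3155), long axis at ~135°, 42 x 61 mm. I'll go above it, turned so the fingers straddle the knob along the block's length.

```bash
python3 -m creep '{"slide":[[-0.0152,0.034,0],[-0.0152,0.034,0],[-0.0152,0.034,0],[-0.0152,0.034,-0.005],[-0.0152,0.034,-0.005],[-0.0152,0.034,-0.01],[-0.0153,0.034,-0.01],[-0.0153,0.0338,0],[0,0,0]],"dr":[[0,0,6.4],[0,0,6.4],[0,0,6.4],[0,0,6.4],[0,0,6.4],[0,0,6.4],[0,0,6.4],[0,0,6.2],[0,0,0]],"grip":[0.06,0.06,0.06,0.06,0.06,0.06,0.06,0.06,0.06]}' 30; python3 -c "
from h import *
from scipy.spatial.transform import Rotation as Q
s=readout.state();print(s['ee_pos'],s['joint_pos'].round(2),Q.from_quat(s['eef_rot']).as_matrix()[:,1],s['gripper_width'])"
```

```text
t: 38.5
ee_pos: [0.4239, 0.317, 0.0536]
eef_rot: [0.923, 0.386, -0.0, -0.0]
ft_force: [1.2, -0.4, -0.2]
gripper_width: 0.701
finger_force: 0.0
[0.42386778 0.31697958 0.05357172] [0.49 0.14 1.9  0.   1.11 1.27] [ 0.71147743 -0.70270857 -0.00073043] 0.7013602555705091
```

```bash
python3 -m creep '{"slide":[[0,0,-0.015],[0,0,-0.015],[0,0,-0.015],[0,0,-0.012],[0,0,-0.0115],[0,0,0]],"dr":[[0,0,0],[0,0,0],[0,0,0],[0,0,0],[0,0,0],[0,0,0]],"grip":[0.06,0.06,0.06,0.06,0.06,0.06]}'
python3 -m creep '{"slide":[[0,0,0],[0,0,0],[0,0,0],[0,0,0],[0,0,0]],"dr":[[0,0,0],[0,0,0],[0,0,0],[0,0,0],[0,0,0]],"grip":[0.0,0,0,0,0]}' 40
```

```text
t: 39.25
ee_pos: [0.4246, 0.3148, -0.0157]
eef_rot: [0.923, 0.384, -0.001, 0.0]
ft_force: [-1.0, -0.3, -0.8]
gripper_width: 0.703
finger_force: 0.0
t: 39.88
ee_pos: [0.4261, 0.3155, -0.0137]
eef_rot: [0.923, 0.384, 0.001, 0.0]
ft_force: [-1.3, -1.9, 5.6]
gripper_width: 0.17
finger_force: 39.4
```

```bash
python3 -m creep '{"slide":[[0,0,0.002],[0,0,0.004],[0,0,0.02],[0,0,0.03],[0,0,0.03],[0,0,0]],"dr":[[0,0,0],[0,0,0],[0,0,0],[0,0,0],[0,0,0],[0,0,0]],"grip":[0,0,0,0,0,0]}'; python3 -m creep '{"slide":[[0,0,0]],"dr":[[0,0,0]],"grip":[0]}' | grep -E 'ee_pos|ft|wid'
```

```text
t: 40.62
ee_pos: [0.4272, 0.3165, 0.0738]
eef_rot: [0.923, 0.384, 0.003, -0.0]
ft_force: [0.3, 0.0, -3.3]
gripper_width: 0.17
finger_force: 39.3
ee_pos: [0.4244, 0.3149, 0.0701]
ft_force: [-0.3, -0.7, -2.5]
gripper_width: 0.168
```

```bash
python3 -m creep '{"slide":[[0.0124,-0.0272,0],[0.0123,-0.0272,0],[0.0123,-0.0272,0],[0.0123,-0.0272,0],[0.0123,-0.0272,0],[0.0123,-0.0272,0],[0.0123,-0.0272,0],[0.0123,-0.0272,0],[0.0123,-0.0272,0],[0.0123,-0.027,0]],"dr":[[0,0,-5.1],[0,0,-5.1],[0,0,-5.1],[0,0,-5.1],[0,0,-5.1],[0,0,-5.1],[0,0,-5.1],[0,0,-5.1],[0,0,-5.1],[0,0,-5.1]],"grip":[0,0,0,0,0,0,0,0,0,0]}' >/dev/null; python3 -m creep '{"slide":[[0,0,-0.015],[0,0,-0.015],[0,0,-0.012],[0,0,-0.006],[0,0,-0.003],[0,0,0],[0,0,0]],"dr":[[0,0,0],[0,0,0],[0,0,0],[0,0,0],[0,0,0],[0,0,0],[0,0,0]],"grip":[0,0,0,0,0,0,0]}'; python3 -m creep '{"slide":[[0,0,0]],"dr":[[0,0,0]],"grip":[0]}' | grep -E 'ee_pos|ft|wid'
```

```text
t: 42.88
ee_pos: [0.549, 0.0436, 0.0211]
eef_rot: [0.999, -0.051, 0.001, 0.0]
ft_force: [0.4, 0.7, -3.4]
gripper_width: 0.172
finger_force: 39.5
ee_pos: [0.5489, 0.0435, 0.021]
ft_force: [0.4, 0.0, -2.9]
gripper_width: 0.166
```

```bash
cat > c.py <<'E'
import sys
from h import *
s=readout.state(); print(round(s['t'],2),s['ee_pos'].round(4),s['ft_force'].round(1)); sys.exit(int(s['ft_force'][2]>-1.0))
E
python3 -m creep '{"slide":[[-0.002,0,-0.002],[0,0,-0.002],[0,0,-0.001],[0,0,0]],"dr":[[0,0,0],[0,0,0],[0,0,0],[0,0,0]],"grip":[0,0,0,0]}' >/dev/null; python3 c.py &&
python3 -m creep '{"slide":[[0,0,-0.0005],[0,0,0]],"dr":[[0,0,0],[0,0,0]],"grip":[0,0]}' >/dev/null && python3 c.py &&
python3 -m creep '{"slide":[[0,0,-0.0005],[0,0,0]],"dr":[[0,0,0],[0,0,0]],"grip":[0,0]}' >/dev/null && python3 c.py &&
python3 -m creep '{"slide":[[0,0,-0.0005],[0,0,0]],"dr":[[0,0,0],[0,0,0]],"grip":[0,0]}' >/dev/null && python3 c.py &&
python3 -m creep '{"slide":[[0,0,-0.0005],[0,0,0]],"dr":[[0,0,0],[0,0,0]],"grip":[0,0]}' >/dev/null && python3 c.py &&
python3 -m creep '{"slide":[[0,0,-0.0005],[0,0,0]],"dr":[[0,0,0],[0,0,0]],"grip":[0,0]}' >/dev/null && python3 c.py &&
python3 -m creep '{"slide":[[0,0,-0.0005],[0,0,0]],"dr":[[0,0,0],[0,0,0]],"grip":[0,0]}' >/dev/null && python3 c.py &&
python3 -m creep '{"slide":[[0,0,-0.0005],[0,0,0]],"dr":[[0,0,0],[0,0,0]],"grip":[0,0]}' >/dev/null && python3 c.py &&
python3 -m creep '{"slide":[[0,0,-0.0005],[0,0,0]],"dr":[[0,0,0],[0,0,0]],"grip":[0,0]}' >/dev/null && python3 c.py
```

```text
43.5 [0.5464 0.0436 0.0153] [-0.3  0.2 -3.1]
43.75 [0.5465 0.0436 0.015 ] [-0.3  0.3 -3.2]
44.0 [0.5466 0.0436 0.0146] [-0.8  0.6 -2. ]
44.25 [0.5467 0.0436 0.0144] [-1.5  1.   0.9]
```

```bash
python3 -m creep '{"slide":[[0,0,0],[0,0,0],[0,0,0],[0,0,0],[0,0,0],[0,0,0]],"dr":[[0,0,0],[0,0,0],[0,0,0],[0,0,0],[0,0,0],[0,0,0]],"grip":[0.016,0.018,0.022,0.03,0.04,0.04]}'; python3 c.py
```

```text
t: 45.0
ee_pos: [0.5465, 0.0436, 0.014]
eef_rot: [0.999, -0.051, 0.0, -0.0]
ft_force: [-0.3, 1.0, -0.5]
gripper_width: 0.469
finger_force: 0.0
45.0 [0.5465 0.0436 0.014 ] [-0.3  1.  -0.5]
```

```bash
python3 -m creep '{"slide":[[0,0,0.003],[0,0,0.01],[0,0,0.02],[0,0,0.03],[0,0,0.04],[0,0,0.04],[0,0,0],[0,0,0],[0,0,0],[0,0,0]],"dr":[[0,0,0],[0,0,0],[0,0,0],[0,0,0],[0,0,0],[0,0,0],[0,0,0],[0,0,0],[0,0,0],[0,0,0]],"grip":[0.04,0.04,0.04,0.04,0.04,0.04,0.04,0.04,0.04,0.04]}'; python3 -c "
from h import *
print(env.sign_off())"
```

```text
t: 46.25
ee_pos: [0.5457, 0.0436, 0.1557]
eef_rot: [0.999, -0.051, -0.001, -0.0]
ft_force: [-0.4, 0.2, -0.9]
gripper_width: 0.471
finger_force: 0.0
the job is handed in; nothing more can be done
None
```

I handed the job in at about 46 s with no verdict returned: by my measurements the phone is flush with the fence and within about 1 mm of the line, with the weight released on its middle, but my camera calls ran out before the slide along the fence, so the final position rests on arm readings and earlier pictures.

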